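# Put a watch movement away in its latched case

## Robot

A 6-joint arm with a two-finger parallel gripper is mounted at the origin on the work surface. World frame = base frame: x ahead of the robot, y to its left, z up, the work surface at z = 0. Lengths are in mm, angles in rad, forces in N, time in s.
With the tool pointing down it reaches from about 375 to 825 mm from the base axis. Payload 5.5 kg.
Tool frame: the origin (TCP) lies on the front face of the gripper's body, between the roots of the fingers; the fingertips stand 73 mm ahead of it and the grasp point (between the pads) lies 54 mm ahead of it (r.finger_overhang is the distance from the TCP to the fingertips, in mm); z points along the fingers, y is the line along which they close (so a half turn about z gives the same grasp; the last joint's range is limited). The gripper opens to 85 mm and grips with 20 to 120 N. Pads are 22 mm wide; open, the fingers measure 114 mm over their backs; the gripper's body (76 mm by 85 mm) begins 54 mm behind the grasp point. The pads swing forward as they close: fully open they stand 13 mm farther back than shut.
Start: joints at [1.137, 0.314, -0.047, 1.21, 0, 1.571], TCP at [252.189, 544.422, 303.899] pointing down, gripper open.
Joint ranges: [-2.67, 2.67], [-0.69, 1.73], [-1.03, 1.25], [-2.08, 2.16], [-1.42, 1.45], [-3.14, 3.14]. Speed limits (rad/s): [2.39, 2.39, 3.01, 3.14, 3.14, 3.14].

## Interface

Orientations are given as a unit quaternion [x, y, z, w].
In Python, from cell import r gives the robot as it stands.
- The arm moves only by the shell command python3 -m creep 'ROWS' [OPENING] [FORCE]. ROWS is JSON, a list that holds one entry, the list of rows, each a list of 4 numbers: the shift along the tool's x, y, z each as a share of 30 cm, from -1 to 1, then the turn about the tool's z as a share of 180 degrees, from -1 to 1. In form: [[[dx, dy, dz, roll], ...]]. A call has 1 to 10 rows; each row is the pose to reach, as a shift and turn from the pose commanded when the call began, along the tool's axes at that moment, turning the shorter way round; what a row does not reach only later rows make up. A row lasts 1/12 s, in which the tool goes at most 41.7 mm and 7.16 degrees, less where a joint would pass 70% of its speed; a pose out of reach is approached as far as the arm can. A call with a number of a shift or a turn outside -1 to 1 is refused whole. A call with a gripper value outside its range is refused whole. OPENING is the opening, from 0 (shut) to 1 (fully open), set as the call begins (- or left out, the last holds). The fingers move at their own pace and stop on an object; FORCE is the grip in N (left out, the last holds). Time passes only in rows, so rows that repeat a pose let the fingers close. It gives the time, the measured TCP pose, the force, the opening and the grip force at its end, in the units of the state.
- r.get_state(): the state, without advancing time (a new reading comes with each control period).
- r.camera(name): name is "scene" or "top" or "wrist"; returns a dict with "frame" (420x560x3 uint8, blue, green, red), "range_z" (420x560 float32, mm along the optical axis (not along the pixel's ray), 0 where there is no reading), "K" (3x3 intrinsics, pixels), "R" (3x3) and "t" (3): a world point X has camera coordinates R X + t. Camera axes: x right, y down, z forward; pixel columns grow to the right and rows downward; lengths in mm; the calibration is good to about 2 mm. A picture is of the moment at which its call begins.
- r.finish_job(): hands the job in; it is judged then, once.
The state is a dict: "time_s": time; "joints": joint angles; "qvel": joint speeds; "tau": joint torques, N m; "position": TCP position; "tool_rot": TCP orientation; "contact_force": force on the tool from outside, world axes, zero at the start; "moment": the same for the moment, N m; "width": finger opening in mm; "grasp_force": force on a finger pad.
Only numpy, scipy, OpenCV 4.12 (cv2) and the standard library are available. Lean on these libraries where they do the work, as an engineer would, in place of code of your own. Each camera call takes 0.05 s, during which the arm holds its last target. There are 200 camera calls.

## Task

On the watchmaker's bench, press the thumb latch on the front of the movement case so that its sprung lid pops open, set the watch movement in its round carrier gently down into the round pocket of the case until it is fully seated, then swing the lid over and snap it shut so that the latch holds it. The height of the case on its column varies, so feel for it: press gently on the latch and the lid, never harder than about 20 N, do not let the movement drop, and leave the jar, the loupe and the screwdriver stand where they are.

Things in the scene. Friction and masses are not known exactly. Their poses are not given: they have to be found in the camera images.
- case_foot (a point): Centre of the case's footprint on the bench, straight below the pocket's centre; x points from latch to hinge, y along the hinge, z up. The case: a grey block 90 (x) x 100 (y) mm with a clear steel-edged lid and a round pocket in its middle, on a fixed foot plate 108 x 116 x 10 mm. A clamped column sets the height H of its flat top: 36 to 52 mm above the bench, not measured, felt or seen.
- latch (a joint): Turn of the latch, rad: 0 at rest, 0.26 at its rigid stop. Its black ribbed thumb pad, 24 (x) x 26 (y) mm, has its middle 86 mm in front (-x) of case_foot, its top level with H at rest; it is pressed down, and its middle sinks 30 mm x the angle: moves from 2 N, frees the lid at 0.12 (3.6 mm, 3 N), meets the stop at 8 mm, 5 N, then the force rises steeply. It springs back to 0.
- lid (a joint): Lid angle, rad: about 0 shut, 1.75 open. Hinge line 48 mm behind (+x) case_foot, H + 2 mm high; shut, the lid's flat top is at H + 24 mm, its front edge 93 mm before the hinge. A spring always opens it (2 N at the front). Pushed down from above near its front edge it meets the latch's ramp at 0.16 (7 to 10 N), slips under the hook at 0.04 to 0.01 (force falls to 0), then meets the rigid stop at 0.
- movement_mid (a point): Middle (half-way up) of the watch movement in its carrier, loose, upright on the bench; z is its axis. Grey plastic carrier 36 mm in diameter, 11 mm high, chamfered at the foot; on it a steel movement 32 mm in diameter, 13 mm high, with a white dial on top. 24 mm high in all, about 60 g. Grip it by the steel upper part.
- movement_foot (a point): Centre of the underside of the carrier, 12 mm below movement_mid. The case's pocket for it is 38.4 mm wide, 9 mm deep below H, chamfered at the mouth, centred over case_foot; seated, the movement stands upright on the pocket's floor, 15 mm of it above H (the lid clears it by 5 mm).
- jar_mid (a point): Bystander: glass jar with a green cap, 64 mm wide, 60 mm high; its centre.
- loupe_mid (a point): Bystander: black eye loupe, 34 mm wide, 32 mm high; its centre.
- stand_mid (a point): Bystander: round blue screwdriver stand, 84 mm wide, 99 mm high with its drivers; point on its axis 25 mm up.
Things that resemble listed ones, but are neither listed nor needed, are in the scene too. Of the things like the part that bears case_foot, leave any that is yellow; of the rest the smaller one is meant.

How it is judged (in metres and radians):
On the way, in this order (a step that is already met when the one before it is completed fails the run):
1. the latch is pressed down by the fingers (value of joint latch above 0.08 rad and contact force between the fingers and latch above 1 N).
2. the lid has sprung fully open (value of joint lid above 1.6 rad), for 0.2 s.
3. the movement is seated in the pocket and let go, the lid still open (horizontal distance between movement_foot and case_foot below 0.0025 m and angle between movement_mid's own z axis and vertical below 0.06 rad and height (world z) of movement_foot above 0.02 m and contact force between the fingers and movement below 0.05 N and value of joint lid above 1 rad), for 0.2 s.
4. the lid is shut and the latch has sprung back over it (value of joint lid below 0.03 rad and value of joint latch below 0.06 rad), for 0.2 s.
At the end, for the whole second after the job is handed in: The lid is shut (within 0.03 rad) and held by the latch, which has sprung back (below 0.06 rad); under it the movement stands upright (within 0.06 rad) in the pocket, its foot within 2.5 mm of the pocket's centre line (the lid cannot shut over a movement that is not down in the pocket) (all of step 4 and horizontal distance between movement_foot and case_foot below 0.0025 m and angle between movement_mid's own z axis and vertical below 0.06 rad and height (world z) of movement_foot above 0.02 m); the robot touches nothing.
It fails at once if the latch is pressed harder than 20 N (contact force between any of the fingers, the arm and latch above 20 N).
It fails at once if the lid is pressed harder than 20 N (contact force between any of the fingers, the arm and lid above 20 N).
It fails at once if the movement is dropped or flung (contact force between the fingers and movement below 0.01 N and linear speed of movement above 0.35 m/s).
It fails at once if the jar, the loupe or the screwdriver stand is moved (distance of any of jar_mid, loupe_mid, stand_mid from where it was at the start of the episode above 0.015 m).
It also fails if it takes over 72 s, if anything falls off the work surface, if the arm or the gripper's body presses on something with over 40 N, if the wrist force passes 120 N, or if a joint passes its speed limit or range.

## Working session

There is one attempt and no reset: what is moved stays moved. The work goes in short steps, Python scripts to look and compute and a shell command to move; the robot and the scene stay as the last step left them, time stands still between calls to the robot, and variables do not carry over. Pictures are saved under pics/ and viewed, at most 10 in all, crops included, and the job is handed in when it is done.

```bash
mkdir -p pics; ls
python3 - <<'E'
from cell import r
import cv2,numpy as np
s=r.get_state();print({k:np.round(v,3).tolist() for k,v in s.items()})
ims={}
for n in("scene","top"):
    c=r.camera(n);cv2.imwrite(f"pics/{n}0.png",c["frame"]);np.savez(f"pics/{n}0.npz",**c)
    print(n,c["K"].tolist(),np.round(c["R"],3).tolist(),c["t"])
E
```

```text
pics
{'time_s': 0.0, 'joints': [1.137, 0.314, -0.048, 1.21, -0.0, 1.571], 'qvel': [0.002, 0.002, -0.002, -0.0, -0.001, -0.002], 'tau': [0.0, -53.959, 33.975, 0.019, 0.0, 0.0], 'position': [252.025, 544.032, 303.042], 'tool_rot': [0.215, 0.977, -0.001, -0.0], 'contact_force': [0.226, -0.445, 0.212], 'moment': [0.032, -0.004, -0.007], 'grasp_force': 0.0, 'width': 85.183}
scene [[433.7464603245525, 0.0, 284.22464921804163], [0.0, 433.7464603245525, 220.11893548845302], [0.0, 0.0, 1.0]] [[-0.662, 0.749, -0.0], [0.532, 0.469, -0.705], [-0.528, -0.467, -0.709]] [ 435.4376733  -278.27746664 1307.0860418 ]
top [[496.51837381861867, 0.0, 275.453654727316], [0.0, 496.51837381861867, 211.3390571317692], [0.0, 0.0, 1.0]] [[-0.013, -1.0, 0.006], [-0.996, 0.013, -0.088], [0.088, -0.007, -0.996]] [  11.04933908  622.37051638 1279.69596496]
```

View pics/top0.png

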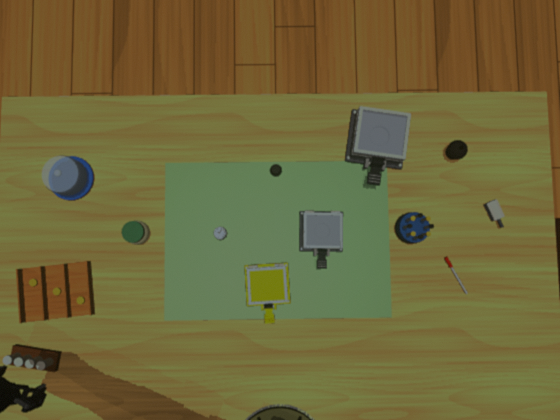

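View pics/scene0.png

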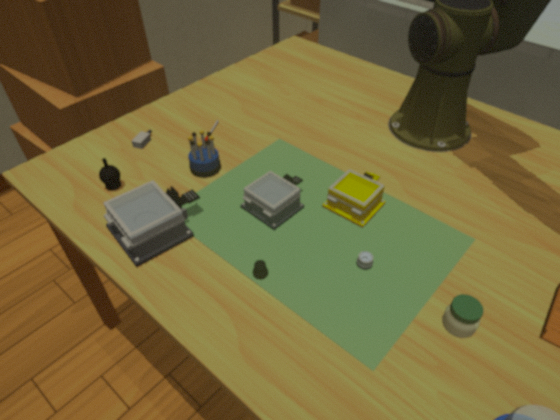

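Three cases are visible in the top view: large grey (380,135), small grey (322,231) and yellow (267,285). I leave the yellow one, and the smaller of the two greys is (322,231), with its pad at (322,260). The movement looks like the white-topped disc at (220,233), the loupe is at (276,170), the jar at (135,232) and the stand at (413,228). Next I'll enlarge to confirm.

```bash
cat > h.py <<'E'
import numpy as np,cv2
def cast(c,u,v,z):
    d=c["R"].T@np.linalg.inv(c["K"])@np.array([u,v,1.]);o=-c["R"].T@c["t"]
    return o+d*(z-o[2])/d[2]
def proj(c,X):
    p=c["K"]@(c["R"]@np.array(X,float)+c["t"]);return p[:2]/p[2]
def pix(c,u,v): # from depth
    z=c["range_z"][int(v),int(u)];return c["R"].T@(z*np.linalg.inv(c["K"])@np.array([u,v,1.])-c["t"])
E
python3 - <<'E'
from h import *
c=dict(np.load("pics/top0.npz"));f=c["frame"]
a=cv2.resize(f[205:275,210:350],None,fx=5.7,fy=5.7,interpolation=cv2.INTER_CUBIC);cv2.imwrite("pics/crop1.png",a)
# movement: bright low-saturation
hsv=cv2.cvtColor(f,cv2.COLOR_BGR2HSV)
s=f[220:246,207:234];m=(hsv[220:246,207:234,1]<60).astype(np.uint8)
n,l,st,ce=cv2.connectedComponentsWithStats(m);print(st,ce+[207,220])
for u,v in[(220,233),(322,231),(322,260),(322,241),(276,170),(135,232),(413,228),(250,200)]:print(u,v,np.round(pix(c,u,v),1))
m=((hsv[200:275,290:352,1]<70)).astype(np.uint8)
n,l,st,ce=cv2.connectedComponentsWithStats(m);k=1+np.argmax(st[1:,4]);print(st[k],ce[k]+[290,200])
k_=cv2.minAreaRect(np.argwhere(l==k)[:,::-1].astype(np.float32));print(k_)
E
```

```text
[[  0   0  27  26 552]
 [  6   6  14  14 150]] [[220.11956522 232.48369565]
 [219.56       232.56      ]]
220 233 [567.5 149.5  23.7]
322 231 [ 567.5 -115.1   61.3]
322 260 [ 493.5 -115.8   37.8]
322 241 [ 541.9 -114.2   64.7]
276 170 [7.311e+02 2.000e-01 3.560e+01]
135 232 [571.1 362.2  61. ]
413 228 [ 572.8 -351.9   48.7]
250 200 [656.3  70.9   1.1]
[   9   10   45   58 1965] [320.86005089 233.02849873]
((31.0, 38.5), (57.0, 44.0), 90.0)
```

View pics/crop1.png

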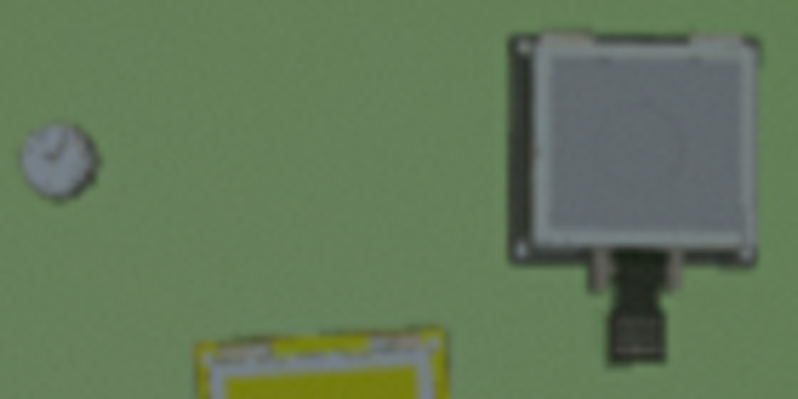

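The crop confirms it: the movement's dial is at (220,233), upright. The case is the smaller, plain grey one at (321,231), with its ribbed pad at (322,260). Depth puts the pad at about 38 mm and the lid at about 62 mm, which agrees with H around 38. I'm moving towards the case for a close look.

```bash
python3 -m creep '[[[-0.81,-0.83,0,-0.138],[-0.81,-0.83,0,-0.138],[-0.81,-0.83,0,-0.138],[-0.81,-0.83,0,-0.138],[-0.81,-0.83,0,-0.138],[-0.81,-0.83,0,-0.138],[-0.81,-0.83,0,-0.138],[-0.81,-0.83,0,-0.138],[-0.81,-0.83,0,-0.138],[-0.81,-0.83,0,-0.138]]]' 0 30
python3 - <<'E'
from h import *
from cell import r
c=dict(np.load("pics/top0.npz"))
print("foot",cast(c,321.4,231.3,10),"mov",cast(c,219.56,232.56,24),"lid",cast(c,(210+(532+757)/11.4),205+(38+248)/11.4,62),"pad",cast(c,210+638/5.7,205+335/5.7,38))
w=r.camera("wrist");s=r.get_state();print(s["position"],s["tool_rot"],"cam",-w["R"].T@w["t"],w["R"][2],w["K"][0,0])
E
```

```text
time_s: 0.93
position: [368.5, 213.3, 303.8]
tool_rot: [0.003, 1.0, -0.001, -0.0]
contact_force: [-0.2, -0.0, -0.7]
width: 0.1
grasp_force: 0.0
foot [ 569.15792998 -118.57595199   10.        ] mov [568.64057383 150.5960959   24.        ] lid [ 569.78274994 -117.76813672   62.        ] pad [ 483.78368799 -115.39042273   38.        ]
[368.24822452 214.92427581 303.81349757] [ 1.98201632e-03  9.99998026e-01  4.44953750e-05 -1.30040398e-04] cam [299.80396297 214.68796908 373.66386766] [ 0.26849992 -0.00195417 -0.96327772] 368.72458746999615
```

```bash
python3 -m creep '[[[-0.4,-1,0.1,0],[-0.4,-1,0.1,0],[-0.4,-1,0.1,0],[-0.4,-1,0.1,0],[-0.4,-1,0.1,0],[-0.4,-1,0.1,0],[-0.4,-1,0.1,0],[-0.4,-1,0.1,0],[-0.4,-1,0.1,0],[-0.4,-1,0.1,0]]]'
python3 -m creep '[[[0,-0.1,0,0],[0,-0.1,0,0],[0,-0.1,0,0],[0,-0.1,0,0]]]'
python3 - <<'E'
from h import *
from cell import r
w=r.camera("wrist");cv2.imwrite("pics/w1.png",w["frame"]);np.savez("pics/w1.npz",**w)
s=r.get_state();print(s["position"],s["tool_rot"],s["contact_force"])
E
```

```text
time_s: 1.82
position: [488.5, -83.9, 273.1]
tool_rot: [0.001, 1.0, 0.0, -0.001]
contact_force: [0.7, 1.4, 0.3]
width: -0.0
grasp_force: 0.0
time_s: 2.15
position: [487.8, -112.1, 273.9]
tool_rot: [-0.001, 1.0, 0.0, -0.0]
contact_force: [0.7, -0.5, 0.1]
width: -0.4
grasp_force: 0.0
[ 487.87978399 -112.05623293  273.93704027] [-8.65259779e-04  9.99999570e-01  3.26039416e-04 -6.42543383e-05] [ 0.13122747 -0.18529165  0.48768417]
```

View pics/w1.png

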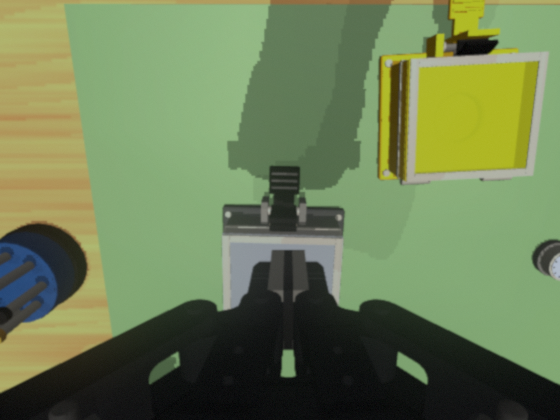

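Wrist view: the pad is at (285,180), the foot plate's front edge runs (223,207)–(344,207), and the lid's front edge is at v≈236. Working out the positions.

Run:
```python
from h import *
w=dict(np.load("pics/w1.npz"));f=w["frame"]
g=cv2.cvtColor(f,cv2.COLOR_BGR2GRAY);hsv=cv2.cvtColor(f,cv2.COLOR_BGR2HSV)
m=((g<60)&(hsv[...,1]<90)).astype(np.uint8)
for lo,hi in((166,192),):
    ys,xs=np.nonzero(m[lo:hi,262:308]);print("pad px",xs.min()+262,xs.max()+262,np.median(xs)+262,ys.min()+lo)
def edge(u,a,b):
    col=cv2.GaussianBlur(hsv[...,1],(3,3),0)[a:b,u].astype(int);return a+np.argmin(np.diff(col))
for u in(230,240,250,315,325,335):
    v=edge(u,195,216);print(u,v,np.round(cast(w,u,v+.5,10),1))
row=hsv[...,1].astype(int)
for v in(212,220,228):
    l=210+np.argmin(np.diff(row[v,210:240]));q=330+np.argmax(np.diff(row[v,330:360]));print(v,l,q,cast(w,l+.5,v,10)[:2],cast(w,q+.5,v,10)[:2])
for u,v in((285,172),(285,180),(285,188),(280,182),(290,182),(235,252),(333,252),(252,226),(318,226)):print("d",u,v,np.round(pix(w,u,v),1))
c=cv2.resize(f[160:260,215:355],None,fx=5.6,fy=5.6,interpolation=cv2.INTER_CUBIC);cv2.imwrite("pics/crop2.png",c)
```

```text
pad px 270 299 285.0 166
230 205 [ 512.3 -164.9   10. ]
240 205 [ 512.3 -155.5   10. ]
250 206 [ 513.3 -146.1   10. ]
315 207 [514.3 -84.9  10. ]
325 208 [515.2 -75.5  10. ]
335 208 [515.2 -66.1  10. ]
212 223 343 [ 518.71742281 -171.25235716] [518.67064521 -57.9205077 ]
220 222 342 [ 526.64681904 -172.56533589] [526.60414848 -58.54216908]
228 223 342 [ 534.67295479 -171.98343708] [534.63481596 -58.21490721]
d 285 172 [ 475.7 -113.    36. ]
d 285 180 [ 482.3 -113.    37.2]
d 285 188 [ 489.4 -113.    36.4]
d 280 182 [ 484.3 -117.3   36.2]
d 290 182 [ 484.1 -108.8   36.7]
d 235 252 [ 537.4 -154.    62.3]
d 333 252 [537.5 -73.4  62. ]
d 252 226 [ 522.  -141.6   41.3]
d 318 226 [524.3 -83.9  34.5]
```

View pics/crop2.png

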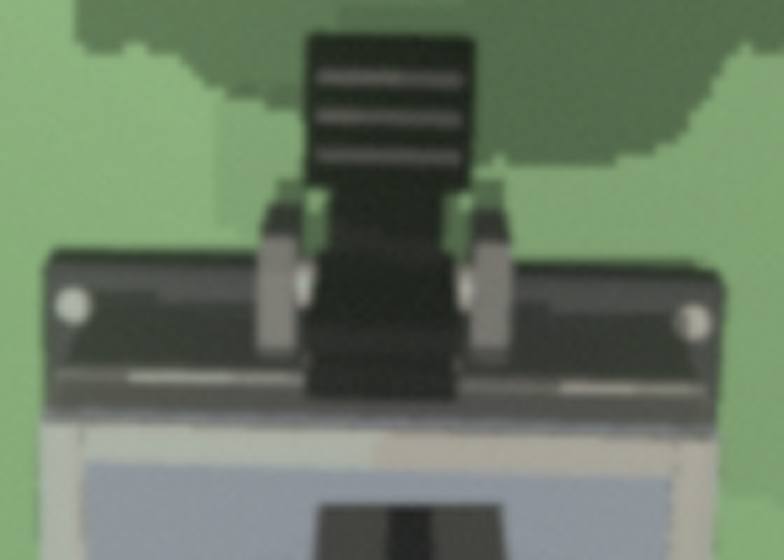

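Yaw is about -1.7°, case_foot is about (568.5, -116) and the pad centre about (483, -113), with its top near 37 mm. The plate width measures 114 mm (116 given) and the pad-to-foot distance 86 mm, so both fit. Going down over the pad.

```bash
python3 -m creep '[[[0.03,-0.003,0.1,0],[0.03,-0.003,0.2,0],[0.03,-0.003,0.3,0],[0.03,-0.003,0.4,0],[0.03,-0.003,0.45,0],[0.03,-0.003,0.48,0],[0.03,-0.003,0.48,0],[0.03,-0.003,0.48,0]]]'
python3 -m creep '[[[0,0,0.01,0],[0,0,0.02,0],[0,0,0.03,0],[0,0,0.04,0],[0,0,0.05,0],[0,0,0.05,0]]]'
```

```text
time_s: 2.87
position: [479.2, -113.9, 130.3]
tool_rot: [-0.0, 1.0, 0.0, 0.0]
contact_force: [0.2, 0.2, 0.5]
width: -0.1
grasp_force: 0.0
time_s: 3.37
position: [478.6, -114.6, 114.4]
tool_rot: [0.0, 1.0, 0.0, -0.0]
contact_force: [-0.5, 0.0, -0.5]
width: 0.0
grasp_force: 0.0
```

```bash
python3 -m creep '[[[0,0,0.004,0],[0,0,0.008,0],[0,0,0.012,0],[0,0,0.016,0],[0,0,0.016,0]]]'
python3 -m creep '[[[0,0,0.002,0],[0,0,0.004,0],[0,0,0.006,0],[0,0,0.006,0]]]'
```

```text
time_s: 3.78
position: [478.8, -114.6, 109.9]
tool_rot: [0.0, 1.0, 0.0, -0.0]
contact_force: [0.7, -0.4, 0.8]
width: -0.3
grasp_force: 0.0
time_s: 4.12
position: [478.6, -114.6, 108.3]
tool_rot: [0.0, 1.0, -0.0, -0.0]
contact_force: [-2.5, -0.1, 3.3]
width: -0.2
grasp_force: 1.6
```

Contact felt at TCP z of about 109, so H is about 36. Pressing on.

```bash
python3 -m creep '[[[0,0,0.003,0],[0,0,0.006,0],[0,0,0.008,0],[0,0,0.01,0],[0,0,0.01,0]]]'
python3 -m creep '[[[0,0,0.003,0],[0,0,0.005,0],[0,0,0.005,0],[0,0,0.005,0]]]'
python3 - <<'E'
from h import *
from cell import r
c=r.camera("top");cv2.imwrite("pics/t2.png",c["frame"][190:290,270:370]);
for u,v in((322,231),(322,225),(322,241),(310,231)):print(np.round(pix(c,u,v),1))
E
```

```text
time_s: 4.53
position: [478.1, -114.5, 105.0]
tool_rot: [0.0, 1.0, -0.0, -0.001]
contact_force: [-4.4, -0.2, 4.8]
width: -0.1
grasp_force: 2.6
time_s: 4.87
position: [478.5, -114.5, 103.7]
tool_rot: [0.0, 1.0, 0.0, -0.0]
contact_force: [-4.7, 0.4, 5.3]
width: 0.5
grasp_force: 3.6
[ 564.9 -109.5  116.7]
[ 579.7 -110.   115. ]
[ 542.7 -117.1   35.7]
[565.3 -80.1 117.4]
```

```bash
python3 -m creep '[[[0,0,-0.03,0],[0,0,-0.06,0],[0,0,-0.1,0],[0,0,-0.2,0],[0.03,0,-0.3,0],[0.03,0,-0.4,0],[0.03,0,-0.48,0],[0.03,0,-0.48,0]]]'
python3 - <<'E'
from h import *
from cell import r
c=r.camera("top");np.savez("pics/t3.npz",**c)
w=r.camera("wrist");np.savez("pics/w3.npz",**w)
s=r.get_state();print(s["position"],s["time_s"])
a=c["frame"][190:280,260:380];a=cv2.resize(a,None,fx=3.3,fy=3.3)
b=np.zeros((420,800,3),np.uint8);b[:297,:396]=a;b[:303,400:]=cv2.resize(w["frame"],(400,300))[:303] if 0 else np.vstack([cv2.resize(w["frame"],(400,300)),np.zeros((3,400,3),np.uint8)])
cv2.imwrite("pics/c3.png",b)
E
```

```text
time_s: 5.58
position: [473.3, -115.3, 254.1]
tool_rot: [0.0, 1.0, -0.001, 0.005]
contact_force: [1.1, 0.5, 0.5]
width: 0.2
grasp_force: 0.0
[ 471.34567684 -114.81303005  249.69096974] 5.6833
```

View pics/c3.png

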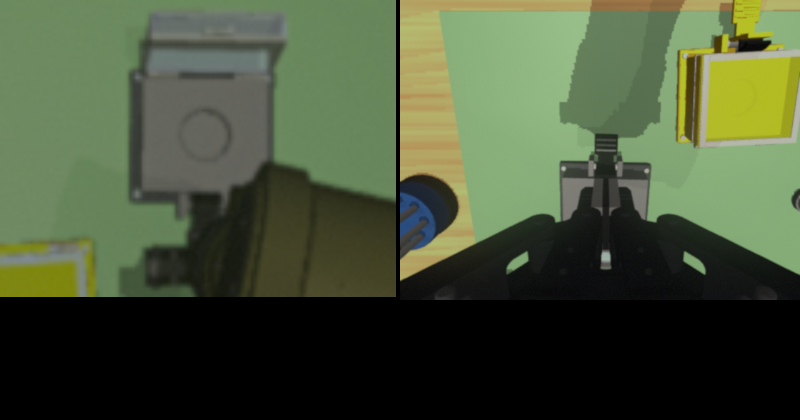

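The lid is open and the round pocket shows at about (322,231) in the top image. Measuring the pocket and re-measuring the movement in the same camera.

Run:
```python
from h import *
c=dict(np.load("pics/t3.npz"))
def circ(c,u,v,rad,z):
    f=c["frame"][v-16:v+17,u-16:u+17];g=cv2.cvtColor(cv2.resize(f,None,fx=8,fy=8,interpolation=cv2.INTER_CUBIC),cv2.COLOR_BGR2GRAY)
    g=cv2.GaussianBlur(g,(0,0),3)
    R=rad*8
    h=cv2.HoughCircles(g,cv2.HOUGH_GRADIENT_ALT if 0 else cv2.HOUGH_GRADIENT,1,30,param1=40,param2=8,minRadius=int(R*.8),maxRadius=int(R*1.2))
    if h is None: return print("none")
    for x,y,q in h[0][:3]:
        U=u-16+(x+.5)/8-.5;V=v-16+(y+.5)/8-.5;print(U,V,q/8,np.round(cast(c,U,V,z),1))
circ(c,322,231,7.7,36)
c0=dict(np.load("pics/top0.npz"))
circ(c0,220,233,6.5,24);circ(c,220,233,6.5,24)
# dark ring of pocket
g=cv2.cvtColor(c["frame"],cv2.COLOR_BGR2GRAY)[220:243,311:334];print(g)
for n in((322,228),(310,245),(335,222)):print(np.round(pix(c,*n),1))
```

```text
none
none
none
[[100 101 100 100 101 100 102 101 100 101 101  99 101 101 100  98  99 100
  100  99 100 100  98]
 [100 101 102 100 102 102 101  99 102 100 100 100 100 101 100 100 101  99
  101 100  99 100  99]
 [102 100 100 100 101  99  99 100  98  94  93  91  92  96  97 100 101 100
  100  99  99 100  98]
 [101 100 101 101 101 100  97  92  85  86  79  75  74  78  86  94  99 101
  100  99 101 100  99]
 [100 101 101 100 100  96  87  85  85  93  97  92  81  76  78  82  91 100
  100 100 100  99 100]
 [102 100 100 102  95  86  85  94  99 100 101 100  97  96  91  78  78  91
  100 100 100 100 101]
 [101 101 101  99  89  86  96 101 102 101 101 101 100 102  99  92  76  81
   95 101 100  98 100]
 [101 101 100  95  91  95 101 100 100 100 101 101 101 101 100 100  91  76
   84  98 101  99 100]
 [100 102 100  95  93  99 100 101 101 100 100 101 100 100  99 101  96  79
   77  96 100 100  99]
 [101 102  99  93  96 101 100 100  99 100 100 100  99 100  99 100 101  89
   74  92 100 100  99]
 [101 101  98  92  97 101 100 100 102  99 100 100 100  99 100 101 100  93
   73  90 100 100  99]
 [102 101  98  90 
[... 512 characters left out ...]
 100  99  98  95  92  82  91
   99 100 100  98  99]
 [101 101 100  99 100  97  92  88  93  95  96  95  95  94  89  90  95  97
  100  99  99  99  98]
 [100 101 100 101 100 100  99  96  93  89  89  88  89  88  89  96  99 101
   98 100  99  99  99]
 [101 101 100 101 101 101 102 101 100  97  97  96  97  97  96 100 100 100
   98  99  99  99  98]
 [100 100 101 101 100 100  99 100 100 100 100 100 101 100 101 100  99  99
  100  99  98  98  98]
 [100 101 101 100  99  99 100  99  99 100 100 100 100  99 100 100  99  98
   99  99  98  98  99]
 [101 100 101 101 100 100 100  99  99 100 100 100  99 100  99  99 100 100
   99  99  98 100 100]]
[ 577.1 -118.7   26.4]
[532.6 -85.1  42.7]
[ 591.4 -151.4   41.2]
```

```bash
cat >> h.py <<'E'
def outer(c,u,v,mask,z):
    cs,_=cv2.findContours(mask.astype(np.uint8),cv2.RETR_EXTERNAL,cv2.CHAIN_APPROX_NONE)
    k=max(cs,key=cv2.contourArea);e=cv2.fitEllipse(k);U,V=(e[0][0]+.5)/8-.5+u,(e[0][1]+.5)/8-.5+v
    print("px",round(U,2),round(V,2),"dia mm",np.round(np.array(e[1])/8*(c["R"][2]@cast(c,U,V,z)+c["t"][2])/c["K"][0,0],1),np.round(cast(c,U,V,z),1))
def up(c,u,v,n,m):return cv2.resize(c["frame"][v:v+m,u:u+n],None,fx=8,fy=8,interpolation=cv2.INTER_CUBIC)
E
python3 - <<'E'
from h import *
c=dict(np.load("pics/t3.npz"));c0=dict(np.load("pics/top0.npz"))
g=cv2.cvtColor(up(c,311,220,23,23),cv2.COLOR_BGR2GRAY)
for t in(94,96):outer(c,311,220,g<t,36)
for k in(c0,c):
    a=up(k,207,220,27,27);h=cv2.cvtColor(a,cv2.COLOR_BGR2HSV)
    outer(k,207,220,(h[...,1]<50)&(h[...,2]>100),24);outer(k,207,220,(h[...,1]<70)&(h[...,2]>100),24)
w=dict(np.load("pics/w3.npz"))
E
```

```text
px 321.96 230.33 dia mm [42.6 44.2] [ 570.5 -117.5   36. ]
px 321.9 230.36 dia mm [43.7 45.2] [ 570.4 -117.4   36. ]
px 218.86 232.39 dia mm [30.5 33.8] [569.1 152.4  24. ]
px 218.74 232.18 dia mm [31.8 37.1] [569.7 152.7  24. ]
px 219.11 232.45 dia mm [31.6 35. ] [569.  151.8  24. ]
px 219.36 232.45 dia mm [36.2 37.6] [568.9 151.1  24. ]
```

```bash
python3 -m creep '[[[-0.1,0.883,0,0],[-0.1,0.883,0,0],[-0.1,0.883,0,0],[-0.1,0.883,0,0],[-0.1,0.883,0,0],[-0.1,0.883,0,0],[-0.1,0.883,0,0],[-0.1,0.883,0,0],[-0.1,0.883,0,0],[-0.1,0.883,0,0]]]' 0.7
python3 - <<'E'
from h import *
from cell import r
w=r.camera("wrist");np.savez("pics/w4.npz",**w);cv2.imwrite("pics/w4.png",w["frame"])
s=r.get_state();print(s["position"],s["tool_rot"],s["width"]);print(proj(w,[569,151,24]))
E
```

```text
time_s: 6.52
position: [499.4, 149.6, 246.9]
tool_rot: [0.0, 1.0, -0.0, -0.001]
contact_force: [-0.0, 0.5, 0.1]
width: 60.4
grasp_force: 0.0
[499.51653377 149.20024573 247.12104718] [ 6.90244570e-04  9.99999458e-01 -3.98504900e-04 -6.69672341e-04] 59.60339930231534
[288.34039853 268.79640025]
```

View pics/w4.png

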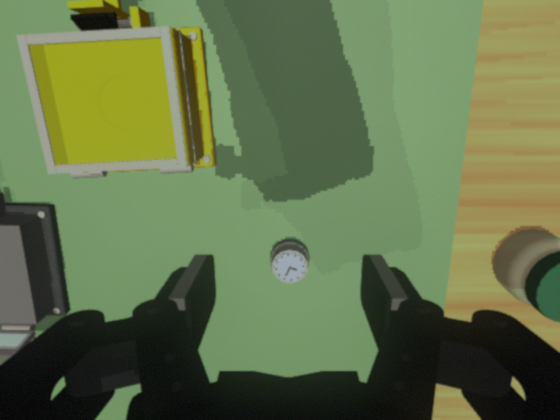

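The movement's dial is at about (290,267), between the open fingers. Measuring it.

Run:
```python
from h import *
w=dict(np.load("pics/w4.npz"))
a=up(w,262,230,60,60);h=cv2.cvtColor(a,cv2.COLOR_BGR2HSV)
for s,v in((50,110),(50,125),(70,110)):outer(w,262,230,(h[...,1]<s)&(h[...,2]>v),24)
g=w["frame"][267];print(h[300,::16,1],h[300,::16,2],h[::16,232,1],h[::16,232,2])
```

```text
px 289.18 266.01 dia mm [28.7 33. ] [566.4 151.7  24. ]
px 289.39 266.4 dia mm [28.5 31.8] [566.7 151.9  24. ]
px 289.4 265.09 dia mm [31.6 36.7] [565.5 151.9  24. ]
[74 76 76 75 75 41 14 23 29 30 30 30 30 28 12 24 25 23 32 32 31 30 10 50
 74 75 76 75 75 76] [155 155 154 154 153 150 151 157 173 177 176 176 177 165 110 136 151 165
 177 178 174 170 153 144 155 154 154 153 146 145] [75 75 74 75 74 54 30 28 34 41 24 15 30 29 32 32 30 30 16 11 25 32 29 30
 30 25 15 59 77 76] [157 157 156 150 107  66  86  91  75  75 117 153 172 175 177 177 177 177
 155 112 161 176 176 177 171 142 158 156 155 155]
```

```bash
python3 -c "
from cell import r;print(r.finger_overhang)"
python3 -m creep '[[[-0.1,0.01,0,0],[-0.227,0.01,0.1,0],[-0.227,0.01,0.2,0],[-0.227,0.01,0.3,0],[-0.227,0.01,0.39,0],[-0.227,0.01,0.39,0],[-0.227,0.01,0.39,0]]]' 0.5 20
python3 - <<'E'
from h import *
from cell import r
print(r.finger_overhang)
w=r.camera("wrist");np.savez("pics/w5.npz",**w);cv2.imwrite("pics/w5.png",w["frame"])
s=r.get_state();print(s["position"],s["tool_rot"],s["width"]);print(proj(w,[567.5,152.3,24]))
E
```

```text
72.6
time_s: 7.15
position: [566.8, 151.6, 129.7]
tool_rot: [0.001, 1.0, -0.001, -0.002]
contact_force: [0.5, 0.2, 1.1]
width: 42.6
grasp_force: 0.0
72.6
[568.20230001 152.22869393 131.50960562] [ 9.31879357e-04  9.99999551e-01 -7.76740433e-05 -1.55729357e-04] 42.55185884641732
[287.34901639 244.72812134]
```

View pics/w5.png

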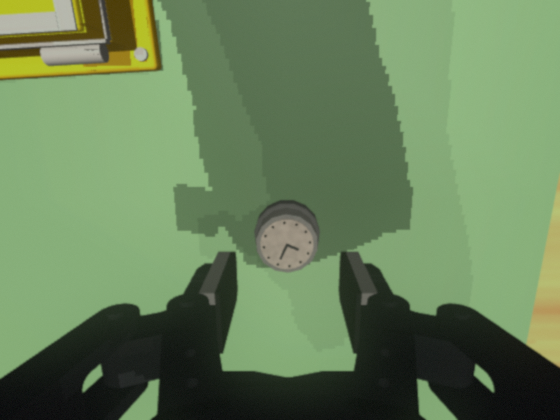

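The dial is at (287,242) and centred between the fingers; it sits about 1 mm nearer in x than predicted. Going down to grip the steel.

```bash
python3 -m creep '[[[0.003,0,0.05,0],[0.003,0,0.1,0],[0.003,0,0.13,0],[0.003,0,0.145,0],[0.003,0,0.156,0],[0.003,0,0.156,0],[0.003,0,0.156,0]]]'
python3 -m creep '[[[0,0,0,0],[0,0,0,0],[0,0,0,0],[0,0,0,0],[0,0,0,0],[0,0,0,0]]]' 0.3 25
```

```text
time_s: 7.78
position: [567.7, 153.4, 84.8]
tool_rot: [0.0, 1.0, 0.0, 0.001]
contact_force: [-0.2, 0.9, 0.1]
width: 42.9
grasp_force: 0.0
time_s: 8.28
position: [567.8, 153.4, 85.0]
tool_rot: [0.0, 1.0, 0.0, 0.001]
contact_force: [-0.6, -0.8, 6.1]
width: 30.9
grasp_force: 24.6
```

```bash
python3 -m creep '[[[0,0,-0.005,0],[0,0,-0.01,0],[0,0,-0.02,0],[0,0,-0.04,0],[0,0,-0.07,0],[0,0,-0.1,0],[0,0,-0.15,0],[0,0,-0.15,0],[0,0,-0.15,0]]]'
python3 - <<'E'
from h import *
from cell import r
print(r.finger_overhang)
w=r.camera("wrist");np.savez("pics/w6.npz",**w)
s=r.get_state();print(s["position"],s["tool_rot"],s["width"],s["contact_force"])
f=w["frame"];b=np.zeros((600,800,3),np.uint8)
cv2.imwrite("pics/w6.png",cv2.resize(f[180:360,170:410],None,fx=3.3,fy=3.3))
E
```

```text
time_s: 9.03
position: [568.3, 153.6, 130.4]
tool_rot: [0.0, 1.0, 0.0, 0.001]
contact_force: [-0.7, 0.3, -1.2]
width: 30.8
grasp_force: 24.8
72.6
[567.59764571 153.39196943 129.50731505] [1.38979415e-04 9.99999767e-01 1.64769067e-04 6.47437870e-04] 30.9758239597757 [-0.28680555  0.18646512 -1.25886332]
```

View pics/w6.png

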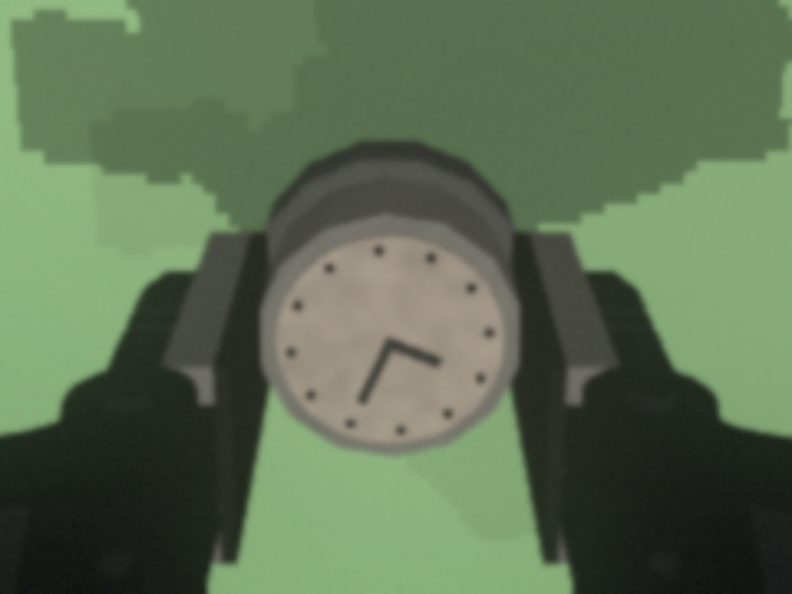

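Held squarely. Working out the held movement's offset from the tool.

Run:
```python
from h import *
w=dict(np.load("pics/w6.npz"))
# outer bezel circle in crop: u 260..520, v 213..455 
u=170+390/3.3; v=180+334/3.3
for a,b in((288,275),(282,288),(294,290)):print(np.round(pix(w,a,b),1))
for z in(66,68,70,72):print(z,np.round(cast(w,u,v,z),1),"dia",260/3.3*(w["R"][2]@cast(w,u,v,z)+w["t"][2])/w["K"][0,0])
from cell import r
P=[];
import time
print(np.round(r.get_state()["position"],2))
# pocket by wrist on w3
w3=dict(np.load("pics/w3.npz"));print(proj(w3,[569,-116.2,36]))
```

```text
[564.7 154.8  68.9]
[569.9 152.4  69.6]
[571.2 157.2  68.9]
66 [568.8 154.9  66. ] dia 31.61135072438987
68 [567.8 154.9  68. ] dia 31.13998843493328
70 [566.8 154.8  70. ] dia 30.668626145476704
72 [565.7 154.8  72. ] dia 30.19726385602012
[567.6  153.39 129.51]
[285.569313   298.30379243]
```

The wrist camera reads +1.4 mm in y on the held part. Corrected, it agrees with the top camera: the pocket is at TCP of about (569, -117.5). Carrying the movement there at height.

```bash
python3 -m creep '[[[0,0,-0.08,0],[0,-0.05,-0.16,0],[0,-0.15,-0.235,0],[0,-0.27,-0.235,0],[0,-0.39,-0.235,0],[0,-0.51,-0.235,0],[0,-0.63,-0.235,0],[-0.005,-0.75,-0.235,0],[-0.005,-0.85,-0.235,0],[-0.005,-0.903,-0.235,0]]]'
python3 -m creep '[[[0,0,0,0],[0,0,0,0],[0,0,0.05,0],[0,0,0.1,0],[0,0,0.13,0],[0,0,0.16,0],[0,0,0.16,0],[0,0,0.16,0],[0,0,0.16,0]]]'
python3 - <<'E'
from h import *
from cell import r
w=r.camera("wrist");np.savez("pics/w7.npz",**w);c=r.camera("top");np.savez("pics/t7.npz",**c)
s=r.get_state();print(s["position"],s["tool_rot"],s["width"],s["contact_force"],s["grasp_force"])
b=np.zeros((600,800,3),np.uint8)
b[:]=cv2.resize(w["frame"][150:330,170:410],(800,600),interpolation=cv2.INTER_CUBIC)
cv2.imwrite("pics/w7.png",b)
E
```

```text
time_s: 9.92
position: [568.0, -120.9, 198.6]
tool_rot: [0.002, 1.0, -0.0, -0.001]
contact_force: [-0.5, 0.1, -1.1]
width: 30.6
grasp_force: 25.0
time_s: 10.67
position: [569.0, -117.3, 152.0]
tool_rot: [-0.0, 1.0, -0.0, 0.0]
contact_force: [0.1, -0.0, 0.1]
width: 30.6
grasp_force: 25.1
[ 569.19600629 -117.57822783  152.30121058] [ 5.48314075e-05  9.99999786e-01 -1.08647423e-04  6.42759158e-04] 30.46669433633381 [ 1.02723342 -1.08638957 -0.25880968] 25.050388276576996
```

View pics/w7.png

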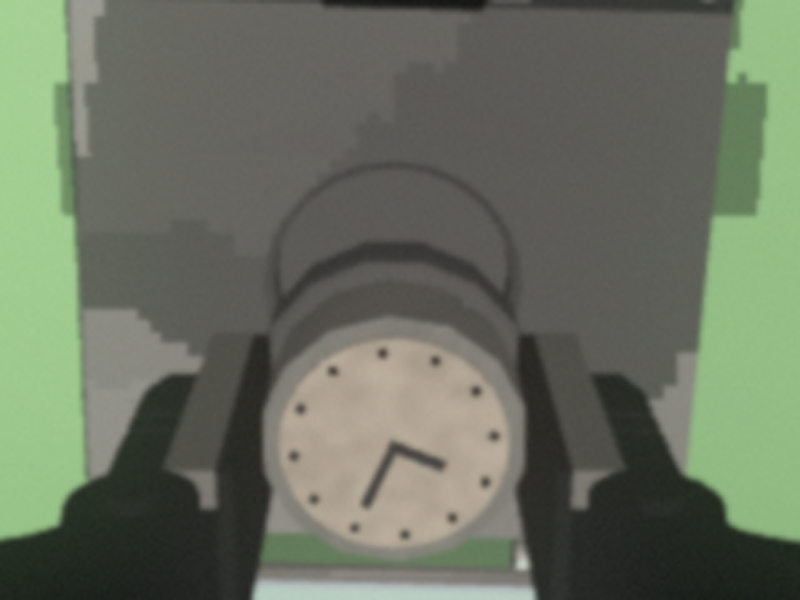

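The pocket rim is visible in front of the held carrier: top at (393,162), left (272,260), right (517,260). The dial centre is at (394,438). Comparing the two.

Run:
```python
from h import *
from scipy.optimize import least_squares
w=dict(np.load("pics/w7.npz"));f=w["frame"];g=cv2.cvtColor(f,cv2.COLOR_BGR2GRAY).astype(float)
K=lambda x,y:(170+x/3.3333-.35,150+y/3.3333-.35)
# dark rim line points: radial minima around approx centre
pts=[]
def refine(u0,v0):
    o=cast(w,*K(393,262),36)[:2]
    return o
c0=np.array([569.,-116.5])
for ang in np.radians(np.arange(105,256,6)):
    best=[]
    for R in np.arange(16,24,.2):
        X=[c0[0]+R*np.cos(ang),c0[1]+R*np.sin(ang),36];u,v=proj(w,X)
        best.append((cv2.getRectSubPix(g.astype(np.float32),(1,1),(float(u),float(v)))[0,0],R,X))
    b=np.array([x[0] for x in best]);k=b.argmin()
    if np.median(b)-b[k]>6 and 2<k<len(b)-3:pts.append(best[k][2][:2]);print(int(np.degrees(ang)),round(best[k][1],1),round(np.median(b)-b[k],1),end="; ")
P=np.array(pts);s=least_squares(lambda p:np.hypot(*(P-p[:2]).T)-p[2],[569,-117,19.2],loss="soft_l1",f_scale=.3);print("\npocket",s.x,np.abs(s.fun).mean())
for z in(91,92):print("dial",cast(w,*K(394,437.5),z))
```

```text
105 19.6 17.8; 111 19.8 14.6; 117 20.0 15.4; 123 20.0 17.1; 129 20.2 14.4; 135 20.0 16.1; 141 20.0 14.7; 147 20.0 16.4; 153 20.2 15.7; 159 20.0 13.7; 165 20.2 14.6; 171 20.0 13.1; 177 20.2 15.7; 183 20.2 16.1; 189 20.0 14.2; 195 20.2 14.4; 201 20.0 13.7; 207 20.2 15.2; 213 19.8 12.4; 219 19.8 12.3; 225 19.8 8.4; 230 19.8 10.4; 237 19.8 10.0; 243 19.6 11.1; 248 19.4 12.1; 255 19.0 15.3; 
pocket [ 568.17812158 -116.31717661   19.33475615] 0.10539830358631196
dial [ 567.54590413 -116.22022875   91.        ]
dial [ 567.03199656 -116.22116112   92.        ]
```

```bash
python3 -m creep '[[[-0.001,0,0.03,0],[-0.002,0,0.06,0],[-0.002,0,0.08,0],[-0.002,0,0.09,0],[-0.002,0,0.09,0],[-0.002,0,0.09,0]]]'
cat > m.py <<'E'
from h import *
from cell import r
from scipy.optimize import least_squares
w=r.camera("wrist");np.savez("pics/w8.npz",**w);s=r.get_state()
print(np.round(s["position"],2),np.round(s["contact_force"],1),s["width"])
g=cv2.cvtColor(w["frame"],cv2.COLOR_BGR2GRAY).astype(np.float32)
z=s["position"][2]-60.3
def fit(c0,z,R0,R1,a0,a1,sgn):
    P=[]
    for ang in np.radians(np.arange(a0,a1,5)):
        Rs=np.arange(R0,R1,.2);X=[[c0[0]+R*np.cos(ang),c0[1]+R*np.sin(ang),z] for R in Rs]
        b=np.array([cv2.getRectSubPix(g,(1,1),tuple(map(float,proj(w,x))))[0,0] for x in X])
        k=b.argmin() if sgn==0 else np.gradient(b).argmin()
        if 1<k<len(Rs)-2 and np.median(b)-b[k]>(4 if sgn==0 else -99):P.append(X[k][:2])
    P=np.array(P);q=least_squares(lambda p:np.hypot(*(P-p[:2]).T)-p[2],[*c0,R0+2],loss="soft_l1",f_scale=.3);print(len(P),np.round(q.x,2),round(np.abs(q.fun).mean(),2))
    return q.x
p=s["position"]
fit((p[0],p[1]+1),36,17,23,130,231,0)
fit((p[0]-1.5,p[1]+1),z,12,15.5,0,360,1)
E
python3 m.py
python3 - <<'E'
import cv2,numpy as np
f=np.load("pics/w8.npz")["frame"];cv2.imwrite("pics/w8.png",cv2.resize(f[190:330,190:390],None,fx=4,fy=4,interpolation=cv2.INTER_CUBIC))
E
```

```text
time_s: 11.27
position: [568.9, -117.6, 124.0]
tool_rot: [0.0, 1.0, 0.0, -0.0]
contact_force: [0.4, -1.2, 0.5]
width: 30.7
grasp_force: 25.1
[ 569.26 -117.62  124.43] [-1.6  0.6 -0.9] 30.811554480357966Traceback (most recent call last):
  File "m.py", line 18, in <module>
    fit((p[0],p[1]+1),36,17,23,130,231,0)
    ~~~^^^^^^^^^^^^^^^^^^^^^^^^^^^^^^^^^^
  File "m.py", line 15, in fit
    P=np.array(P);q=least_squares(lambda p:np.hypot(*(P-p[:2]).T)-p[2],[*c0,R0+2],loss="soft_l1",f_scale=.3);print(len(P),np.round(q.x,2),round(np.abs(q.fun).mean(),2))
                    ~~~~~~~~~~~~~^^^^^^^^^^^^^^^^^^^^^^^^^^^^^^^^^^^^^^^^^^^^^^^^^^^^^^^^^^^^^^^^^^^^^^^^^^^
    return func(*args, **kwargs)
    vector_fun = VectorFunction(
        fun_wrapped,
    ...<6 lines>...
        workers=workers
    )
    self._update_fun()
    ~~~~~~~~~~~~~~~~^^
    self.f = self.fun_wrapped(xp_copy(self.x))
             ~~~~~~~~~~~~~~~~^^^^^^^^^^^^^^^^^
    return np.atleast_1d(self.fun(x))
                         ~~~~~~~~^^^
    return self.f(x, *self.args, **self.kwargs)
           ~~~~~~^^^^^^^^^^^^^^^^^^^^^^^^^^^^^^
  File "m.py", line 15, in <lambda>
    P=np.array(P);q=least_squares(lambda p:np.hypot(*(P-p[:2]).T)-p[2],[*c0,R0+2],loss="soft_l1",f_scale=.3);print(len(P),np.round(q.x,2),round(np.abs(q.fun).mean(),2))
                                                      ~^~~~~~
ValueError: operands could not be broadcast together with shapes (0,) (2,)
```

View pics/w8.png

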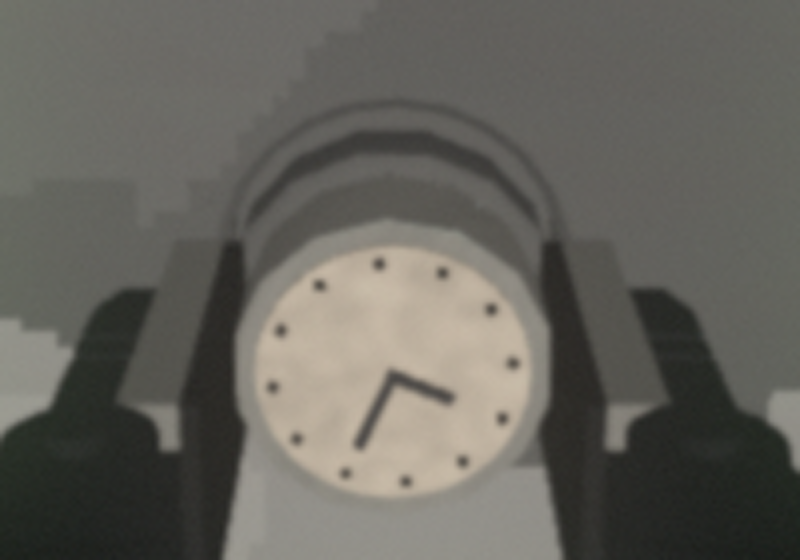

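Run:
```python
from h import *
w=dict(np.load("pics/w8.npz"))
K=lambda x,y:(190+x/4-.4,190+y/4-.4)
print("rim front",cast(w,*K(394,101),36)," sides",cast(w,*K(231,215),36),cast(w,*K(560,215),36))
for z in(39.5,40.1):print("foot front",z,cast(w,*K(394,130),z),cast(w,*K(247,218),z),cast(w,*K(543,218),z))
print("carrier upper chamf",cast(w,*K(394,153),42))
print("steel/carrier top front",cast(w,*K(394,222),64.1),"back",cast(w,*K(394,500),64.1))
```

```text
rim front [ 548.64411418 -116.32546204   36.        ]  sides [ 562.26181376 -134.98788526   36.        ] [562.30769321 -97.33103732  36.        ]
foot front 39.5 [ 550.91157275 -116.33348873   39.5       ] [ 561.25065994 -132.79996913   39.5       ] [561.29112051 -99.65152804  39.5       ]
foot front 40.1 [ 550.71507931 -116.33452832   40.1       ] [ 561.01401275 -132.73705812   40.1       ] [561.05431619 -99.71735509  40.1       ]
carrier upper chamf [ 552.7233762  -116.33933257   42.        ]
steel/carrier top front [ 551.96798377 -116.38135054   64.1       ] back [ 581.59510685 -116.39838227   64.1       ]
```

The carrier and the rim are concentric to within about 0.5 mm. Lowering and feeling.

```bash
python3 -m creep '[[[0,0,0.005,0],[0,0,0.01,0],[0,0,0.015,0],[0,0,0.018,0],[0,0,0.018,0]]]'
python3 -m creep '[[[0,0,0.003,0],[0,0,0.006,0],[0,0,0.009,0],[0,0,0.009,0]]]'
```

```text
time_s: 11.73
position: [569.1, -117.6, 118.9]
tool_rot: [0.0, 1.0, 0.0, -0.0]
contact_force: [0.6, 0.5, -0.7]
width: 30.6
grasp_force: 25.1
time_s: 12.07
position: [569.1, -117.6, 116.2]
tool_rot: [0.0, 1.0, 0.0, -0.0]
contact_force: [-0.3, 0.5, -0.4]
width: 30.6
grasp_force: 25.1
```

```bash
python3 -m creep '[[[0,0,0.003,0],[0,0,0.006,0],[0,0,0.009,0],[0,0,0.012,0],[0,0,0.012,0]]]'
python3 -m creep '[[[0,0,0.002,0],[0,0,0.004,0],[0,0,0.004,0]]]'
```

```text
time_s: 12.48
position: [569.2, -117.6, 112.8]
tool_rot: [0.0, 1.0, 0.0, 0.0]
contact_force: [-0.2, -0.1, -0.4]
width: 30.2
grasp_force: 25.1
time_s: 12.73
position: [569.3, -117.6, 112.7]
tool_rot: [0.0, 1.0, -0.0, 0.0]
contact_force: [-4.0, 1.0, 9.6]
width: 31.1
grasp_force: 25.9
```

Floor felt at foot ≈ 28, which fits H ≈ 37. Relieving the force and releasing.

```bash
python3 -m creep '[[[0,0,-0.002,0],[0,0,-0.002,0]]]'
python3 -m creep '[[[0,0,0,0],[0,0,0,0],[0,0,0,0],[0,0,0,0],[0,0,0,0],[0,0,0,0]]]' 0.55
python3 -m creep '[[[0,0,-0.02,0],[0,0,-0.06,0],[0,0,-0.12,0],[0,0,-0.22,0],[0,0,-0.32,0],[0.15,0,-0.4,0],[0.2,0,-0.4,0],[0.2,0,-0.4,0]]]'
python3 - <<'E'
from h import *
from cell import r
w=r.camera("wrist");np.savez("pics/w9.npz",**w)
s=r.get_state();print(s["position"],s["width"])
cv2.imwrite("pics/w9.png",w["frame"])
E
```

```text
time_s: 12.9
position: [569.3, -117.6, 112.7]
tool_rot: [0.0, 1.0, -0.0, 0.0]
contact_force: [-1.7, 1.7, 5.9]
width: 30.7
grasp_force: 25.5
time_s: 13.4
position: [569.2, -117.6, 112.1]
tool_rot: [0.0, 1.0, 0.0, -0.0]
contact_force: [-0.4, -0.0, 0.5]
width: 47.1
grasp_force: 0.0
time_s: 14.07
position: [506.5, -117.6, 235.3]
tool_rot: [0.0, 1.0, -0.0, 0.001]
contact_force: [0.0, -0.8, -1.2]
width: 46.7
grasp_force: 0.0
[ 508.20861501 -117.68430187  234.50027379] 47.06958091509339
```

View pics/w9.png

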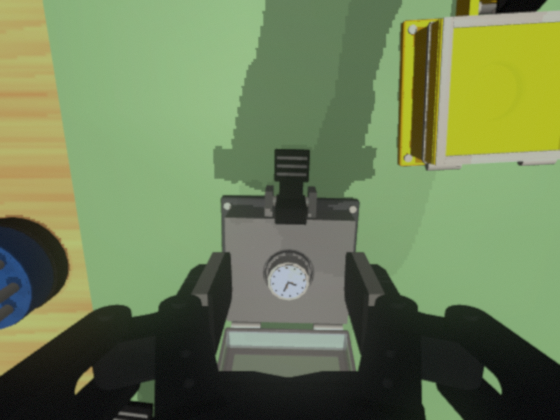

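The movement stands upright in the pocket, let go. (I've now viewed 12 pictures, over the limit of 10, so from here I use numbers only.) Next I close the fingers and go over and behind the open lid.

```bash
python3 -m creep '[[[0,0,-0.1,0],[0,0,-0.1,0],[-0.12,0,-0.1,0],[-0.24,0,-0.1,0],[-0.36,0,-0.1,0],[-0.48,0,-0.1,0],[-0.6,0,-0.1,0],[-0.65,0,-0.1,0],[-0.65,0,-0.1,0],[-0.65,0,-0.1,0]]]' 0
python3 - <<'E'
from h import *
from cell import r
c=r.camera("scene");s=r.get_state();print(s["position"],s["width"])
# depth points belonging to lid area
K=np.linalg.inv(c["K"]);v,u=np.mgrid[0:420,0:560];z=c["range_z"];P=(z[...,None]*(np.stack([u,v,np.ones_like(u)],-1)@K.T)-c["t"])@c["R"]
m=(z>0)&(abs(P[...,1]+118)<45)&(P[...,0]>610)&(P[...,0]<670)&(P[...,2]>45)&(P[...,2]<150)
Q=P[m];print(len(Q));
for h in range(50,150,10):
    k=Q[(Q[:,2]>=h)&(Q[:,2]<h+10)]
    if len(k):print(h,len(k),np.round(np.percentile(k[:,0],[5,50,95]),1),np.round([k[:,1].min(),k[:,1].max()],0))
E
```

```text
time_s: 14.95
position: [704.9, -117.4, 261.2]
tool_rot: [-0.0, 1.0, 0.0, -0.001]
contact_force: [0.2, 0.5, -1.0]
width: -0.5
grasp_force: 0.0
[ 703.9832456  -117.52005366  261.51930828] -0.0012335329197459618
860
50 60 [641.2 642.9 644.9] [-162.  -74.]
60 63 [643.  644.5 646.6] [-163.  -74.]
70 63 [644.9 646.4 648.4] [-161.  -75.]
80 68 [646.5 648.2 649.7] [-162.  -75.]
90 66 [648.3 650.1 651.8] [-163.  -74.]
100 69 [650.3 651.8 653.9] [-163.  -73.]
110 64 [652.  653.7 655.6] [-162.  -73.]
120 280 [639.  649.8 656.7] [-163.  -73.]
130 96 [634.7 639.  645.9] [-162.  -74.]
```

The open lid's outer face measures x≈655 at z≈127 with a lean of about 10°, exactly as modelled. Going down behind it.

```bash
python3 -m creep '[[[0,0,0.1,0],[0,0,0.2,0],[0,0,0.293,0],[0,0,0.293,0],[0.04,0,0.293,0],[0.08,0,0.293,0],[0.11,0,0.293,0],[0.11,0,0.293,0]]]'
python3 -m creep '[[[0.01,0,0,0],[0.02,0,0,0],[0.03,0,0,0],[0.045,0,0,0],[0.06,0,0,0],[0.075,0,0,0],[0.09,0,0,0],[0.105,0,0,0],[0.105,0,0,0]]]'
```

```text
time_s: 15.67
position: [669.6, -117.8, 176.5]
tool_rot: [0.0, 1.0, -0.0, 0.0]
contact_force: [0.3, -0.2, -0.3]
width: 0.3
grasp_force: 0.0
time_s: 16.42
position: [638.9, -117.6, 174.5]
tool_rot: [0.0, 1.0, 0.0, -0.0]
contact_force: [1.3, 0.1, 1.9]
width: 0.1
grasp_force: 1.0
```

```bash
python3 -m creep '[[[0.02,0,-0.012,0],[0.04,0,-0.02,0],[0.06,0,-0.028,0],[0.08,0,-0.034,0],[0.1,0,-0.037,0],[0.12,0,-0.037,0],[0.14,0,-0.035,0],[0.16,0,-0.032,0],[0.168,0,-0.03,0],[0.168,0,-0.03,0]]]'
```

```text
time_s: 17.25
position: [588.3, -117.6, 183.1]
tool_rot: [0.0, 1.0, 0.0, -0.001]
contact_force: [0.5, -0.0, 2.3]
width: -0.3
grasp_force: 0.9
```

```bash
python3 -m creep '[[[0.02,0,0.006,0],[0.04,0,0.017,0],[0.06,0,0.03,0],[0.076,0,0.042,0],[0.088,0,0.053,0],[0.098,0,0.064,0],[0.108,0,0.074,0],[0.117,0,0.084,0],[0.117,0,0.084,0]]]'
```

```text
time_s: 18.0
position: [553.3, -117.6, 157.3]
tool_rot: [0.0, 1.0, 0.0, -0.001]
contact_force: [0.9, 0.1, 1.9]
width: -0.1
grasp_force: 0.8
```

Now to the latch's ramp (546.6, 148).

```bash
python3 -m creep '[[[0.008,0,0.01,0],[0.014,0,0.019,0],[0.02,0,0.028,0],[0.022,0,0.032,0],[0.022,0,0.032,0]]]'
python3 -m creep '[[[0.002,0,0.003,0],[0.003,0,0.006,0],[0.005,0,0.009,0],[0.006,0,0.012,0],[0.006,0,0.012,0]]]'
```

```text
time_s: 18.42
position: [547.3, -117.6, 148.1]
tool_rot: [0.0, 1.0, -0.0, -0.0]
contact_force: [0.5, 0.6, 1.8]
width: 0.2
grasp_force: 0.8
time_s: 18.83
position: [546.0, -117.6, 145.2]
tool_rot: [0.0, 1.0, -0.0, 0.0]
contact_force: [0.4, 0.6, 3.9]
width: 0.2
grasp_force: 2.1
```

```bash
python3 -m creep '[[[0.001,0,0.003,0],[0.002,0,0.006,0],[0.003,0,0.008,0],[0.003,0,0.008,0]]]'
python3 -m creep '[[[0.001,0,0.003,0],[0.002,0,0.006,0],[0.003,0,0.008,0],[0.003,0,0.008,0]]]'
```

```text
time_s: 19.17
position: [545.1, -117.6, 142.9]
tool_rot: [0.0, 1.0, 0.0, 0.0]
contact_force: [0.9, 0.1, 4.0]
width: 0.1
grasp_force: 2.5
time_s: 19.5
position: [544.1, -117.6, 140.5]
tool_rot: [0.0, 1.0, 0.0, 0.0]
contact_force: [-0.9, 0.6, 5.5]
width: -0.2
grasp_force: 2.7
```

```bash
python3 -m creep '[[[0,0,0.002,0],[0.001,0,0.004,0],[0.001,0,0.006,0],[0.001,0,0.006,0]]]'
python3 -m creep '[[[0,0,0.002,0],[0,0,0.004,0],[0,0,0.004,0]]]'
```

```text
time_s: 19.83
position: [543.6, -117.5, 138.7]
tool_rot: [0.0, 1.0, 0.0, -0.0]
contact_force: [-1.3, 0.3, 5.4]
width: -0.0
grasp_force: 2.7
time_s: 20.08
position: [543.2, -117.5, 137.1]
tool_rot: [0.0, 1.0, 0.0, -0.001]
contact_force: [-2.1, 1.2, 5.3]
width: -0.0
grasp_force: 2.7
```

```bash
python3 -m creep '[[[0,0,0.002,0],[0,0,0.003,0],[0,0,0.003,0]]]'
python3 -m creep '[[[0,0,0.002,0],[0,0,0.003,0],[0,0,0.003,0]]]'
```

```text
time_s: 20.33
position: [543.2, -117.6, 135.7]
tool_rot: [0.0, 1.0, -0.0, -0.001]
contact_force: [-0.0, 0.7, -0.5]
width: 0.1
grasp_force: 0.0
time_s: 20.58
position: [543.6, -117.6, 135.0]
tool_rot: [0.0, 1.0, 0.0, -0.0]
contact_force: [-0.2, -0.8, 0.4]
width: -0.1
grasp_force: 0.0
```

The force fell to 0 near the stop, so it has snapped. Backing off and checking the lid by depth.

```bash
python3 -m creep '[[[0,0,-0.05,0],[0,0,-0.15,0],[0,0,-0.28,0],[0.15,0,-0.4,0],[0.3,0,-0.4,0],[0.4,0,-0.4,0],[0.4,0,-0.4,0],[0.4,0,-0.4,0]]]'
python3 - <<'E'
from h import *
from cell import r
s=r.get_state();print(s["position"],s["contact_force"],s["time_s"])
def cloud(n):
    c=r.camera(n);K=np.linalg.inv(c["K"]);v,u=np.mgrid[0:420,0:560];z=c["range_z"];return (z[...,None]*(np.stack([u,v,np.ones_like(u)],-1)@K.T)-c["t"])@c["R"],z
for n in("scene","top"):
    P,z=cloud(n);m=(z>0)&(abs(P[...,1]+117)<46)
    for x in range(525,660,15):
        k=P[m&(abs(P[...,0]-x)<7)&(P[...,2]<140)];print(n,x,len(k),np.round(np.percentile(k[:,2],[50,90]),1) if len(k) else "")
    q=P[(z>0)&(abs(P[...,0]-483)<8)&(abs(P[...,1]+113)<9)];print("pad",np.median(q[:,2]) if len(q) else None)
    if n=="top":
        from math import *
        print([np.round(np.median(P[v-2:v+3,u-2:u+3].reshape(-1,3),0),0) for u,v in((276,170),(135,232),(413,228))])
E
```

```text
time_s: 21.25
position: [421.5, -117.4, 255.6]
tool_rot: [0.001, 1.0, -0.0, -0.0]
contact_force: [0.4, -0.1, 0.1]
width: -0.0
grasp_force: 0.0
[ 421.53790346 -117.42827132  255.61372269] [ 0.36143517 -0.08941664  0.0734918 ] 21.25
scene 525 99 [61.8 64. ]
scene 540 147 [61.4 63.1]
scene 555 159 [61.2 62.9]
scene 570 154 [61.1 62.9]
scene 585 161 [61.3 62.5]
scene 600 159 [61.1 62.3]
scene 615 589 [40.  61.1]
scene 630 205 [1.3 7.7]
scene 645 162 [0.7 2.2]
pad 37.23395095881421
top 525 203 [59.1 64.9]
top 540 198 [62.  65.3]
top 555 186 [62.2 65.6]
top 570 180 [62. 65.]
top 585 189 [62. 65.]
top 600 198 [61.8 65.5]
top 615 159 [59.9 64.6]
top 630 156 [2.6 7.3]
top 645 178 [1.6 5.3]
pad 37.69232633596842
[array([731.,   0.,  34.]), array([571., 362.,  62.]), array([ 573., -351.,   50.])]
```

The lid is flat at 61–62 mm (H + 24), the pad is back at rest, the bystanders haven't moved, and the robot is clear.

```bash
python3 -c "
from cell import r;print(r.finish_job())"
```

```text
the job is handed in; nothing more can be done
None
```

I opened the case, seated the movement in its pocket, snapped the lid shut under the latch and handed the job in after about 21 s of the 72 s allowed; the hand-in returned no verdict, and I viewed 12 pictures, two over the limit of 10.

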